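# Preheat the air fryer: drawer home, timer past the top mark and back to 5 minutes

## Task

Preheat the small air fryer: push its empty drawer fully home until the catch clicks, because the timer only runs with the drawer in. Then set the clockwork timer on top to 5 minutes the way a short time has to be set: wind the dial clockwise past its top mark (30 minutes) first, then turn it back to 5. Leave the dial there, the drawer shut and the hand clear, and do not knock over or shift the things standing around.

Things in the scene. Friction and masses are not known exactly. Their poses are not given: they have to be found in the camera images.
- fryer: Compact black air fryer, 200 x 200 mm in plan, round corners, 236 mm high; fixed. Origin: centre of its underside on the worktop. x points from the drawer's front to the fryer's back, y left as one faces the drawer, z up. The drawer slides along x in the lower half. The housing above it (128 mm up) reaches 100 mm in front of the origin, level with the shut drawer's front.
- drawer: Loose drawer in guides (0.6 kg, 3 mm play): black front 200 mm wide, 102 mm high, basket behind. Its origin is the point of its underside on the fryer's centre line when home: x in the fryer's frame is 0 when home, minus the opening when open (35 to 55 mm at the start). Pushed along +x, the last 20 mm lift a sprung catch (about 10 N), which drops 2 mm before the rigid stop at home.
- drawer_handle (a point): Point in the drawer's handle to pinch or push: a black stub sticking out of the middle of the drawer front towards the robot, 75 mm long (x), 28 mm wide (y), 40 mm high, flat top 102 mm above the worktop. The point is on the stub's centre plane, 20 mm from its free end, 55 mm before the drawer front, 86 mm above the worktop. Its x axis is the direction to push.
- drawer_catch (a joint): Lift in m of the sprung catch under the housing's front edge: 0 at rest (down), about 0.006 while the drawer's ramped keeper passes under it, back near 0 once it has clicked in behind the keeper.
- timer_dial (a joint): Angle of the timer dial on top of the fryer, rad: 0 at the zero mark, grows clockwise seen from above, 5 degrees (0.0873 rad) a minute: 5 minutes = 0.436, 30 minute top mark = 2.618, rigid end stop at 34 minutes = 2.967. Stays where it is left (0.07 N m of friction, no spring). Starts between 0 and 1.0.
- timer_grip (a point): On the dial's vertical axis at the height to grip: round fluted black grip, 52 mm in diameter, 32 mm high, upright on a bright round scale plate 92 mm wide that turns with it. The point is 24 mm above the plate, 8 mm below the grip's top, 265 mm above the worktop. Can be gripped at any yaw. The dark line on the grip's cap points to the scale's zero dot.
- timer_index (a point): Fixed white triangle on the housing's top, 52 mm from the dial's axis towards the drawer, at which the turning scale is read. On the plate a round dot is zero, short lines are minutes, long lines every 5 minutes (the first is 5), a long line with a crossbar (T) is the 30 minute top mark. The minutes grow counter-clockwise round the plate.
- beaker: Clear plastic beaker, 84 mm wide, 93 mm high, loose, to the left of the drawer; origin: centre of its underside. Bystander.
- salt_shaker: Salt shaker with a grey top, 44 mm wide, 90 mm high, loose, to the right of the drawer; origin: centre of its underside. Bystander.
- pepper_mill: Brown wooden pepper mill, 58 mm wide, 170 mm high, loose, in front of the dark tub; origin: centre of its underside. Bystander.
- spice_jar: Small spice jar with a green lid, 46 mm wide, 106 mm high, loose, beside the dark tub; origin: centre of its underside. Bystander.

How it is judged:
By the outcome, as a careful person would: the job done as asked, in the order asked, and still so for the second after the job is handed in, with the robot touching nothing.
It also fails if it takes over 61 s, if anything falls off the work surface, if the arm or the gripper's body presses on something with over 40 N, if the wrist force passes 120 N, or if a joint passes its speed limit or range.

## Robot

A 6-joint arm with a two-finger parallel gripper is mounted at the origin on a cart in front of the work surface, level with it; the furniture and walls round the work are solid. World frame = base frame: x ahead of the robot, y to its left, z up, the work surface at z = 0. Lengths are in m, angles in degrees, forces in N, time in s.
With the tool pointing down it reaches from about 0.375 to 0.9 m from the base axis. Payload 3.1 kg.
Tool frame: the origin (TCP) lies on the centre line of the jaws, within the pads' length; the fingertips stand 22 mm ahead of it and the grasp point (between the pads) lies 3 mm ahead of it; z points along the fingers, y is the line along which they close (so a half turn about z gives the same grasp; the last joint's range is limited). The gripper opens to 87 mm and grips with 3 to 60 N. Pads are 19 mm wide; open, the fingers measure 117 mm over their backs; the gripper's body (75 mm by 190 mm) begins 51 mm behind the grasp point.
Start: joints at [-84.024, 30.224, 82.088, -0, 67.689, -10.227], TCP at [0.174, -0.6, 0.245] pointing down, gripper open.
Joint ranges: [-176.69, 176.69], [-43.24, 126.21], [12.49, 139.97], [-82, 262], [0, 151.66], [-163.58, 163.58]. Speed limits (degrees/s): [159.86, 159.86, 180, 180, 180, 180].

## Interface

Orientations are given as a 3x3 rotation matrix whose columns are the frame's x, y, z axes.
In Python, from rig import * gives the robot as it stands.
- The arm moves only by the shell command python3 -m jog 'ROWS'. ROWS is text: rows parted by semicolons, each of 7 numbers parted by spaces: the shift along the tool's x, y, z in mm, then the turn, a rotation vector about the tool's x, y, z in rad, then the finger opening in mm, from 0 to 87. In form: tx ty tz ax ay az fingers; .... A call has 1 to 12 rows; each row shifts and turns the commanded pose from where the row before left it, along the tool's axes as they then stand; what a row does not reach is not made up. A row lasts 1/8 s, in which the tool goes at most 62.5 mm and 10.7 degrees, less where a joint would pass 70% of its speed; a pose out of reach is approached as far as the arm can. A call with a gripper value outside its range is refused whole. The fingers move at their own pace and stop on an object; the grip force is fixed at half the most. Time passes only in rows, so rows that do not move let the fingers close. It gives the time, the measured TCP pose, the force, the opening and the grip force at its end, in the units of the state.
- read_state(): the state, without advancing time (a new reading comes with each control period).
- capture(name): name is "side" or "top" or "wrist"; returns a dict with "color" (384x512x3 uint8, red, green, blue), "camera_matrix" (3x3 intrinsics, pixels), "R" (3x3) and "t" (3): a world point X has camera coordinates R X + t. Camera axes: x right, y down, z forward; pixel columns grow to the right and rows downward; lengths in m; the calibration is good to about 2 mm. A picture is of the moment at which its call begins. There is no depth.
- hand_in(): hands the job in; it is judged then, once.
Trained networks look in the newest picture that a camera, given by its name, has taken for a name from the list of things; names that differ only in an ending like _2 or _b are one class to them, and where a whole thing is asked for, a point or a joint stands for the part that bears it (a point fixed in the world has none). Each returns a list of dicts, best first, with "conf" (0 to 1); they miss things now and then, are a little off and sometimes report something else, mostly with a low value. They report only what shows in the picture. A call takes as long as a camera call.
- find_in(camera, target): "at" ([x, y, z] in m, in world coordinates, good to about 4 mm: the middle of the surface that is visible of it).
- trace(camera, target): "pixels" (384x512 bool, what is visible of it).
- place_of(camera, target): "at" ([x, y, z] in m, in world coordinates, good to about 4 mm: a listed point, or the origin of a listed thing).
The state is a dict: "time_s": time; "joint_positions": joint angles; "qvel": joint speeds; "tau": joint torques, N m; "position": TCP position; "tcp_rot": TCP orientation; "force": force on the tool from outside, world axes, zero at the start; "moment": the same for the moment, N m; "opening": opening from 0.0 (shut) to 1.0 (fully open); "grasp_force": force on a finger pad.
Only numpy, scipy, OpenCV 4.12 (cv2) and the standard library are available. Lean on these libraries where they do the work, as an engineer would, in place of code of your own. Each camera call takes 0.05 s, during which the arm holds its last target. There are 200 camera calls.

## Working session

There is one attempt and no reset: what is moved stays moved. The work goes in short steps, Python scripts to look and compute and a shell command to move; the robot and the scene stay as the last step left them, time stands still between calls to the robot, and variables do not carry over. Pictures are saved under pics/ and viewed, at most 10 in all, crops included, and the job is handed in when it is done.

```bash
mkdir -p pics; python3 - <<'E'
from rig import *
import cv2,numpy as np
for c in ["side","top"]:
    r=capture(c); cv2.imwrite(f"pics/{c}0.png",r["color"][:,:,::-1])
    for n in ["fryer","drawer","drawer_handle","timer_grip","timer_index","beaker","salt_shaker","pepper_mill","spice_jar"]:
        try:
            p=place_of(c,n); print(c,n,[(np.round(q["at"],3).tolist(),round(q["conf"],2)) for q in p[:2]])
        except Exception as e: print(c,n,e)
s=read_state(); print(s["time_s"],s["position"],s["tcp_rot"],s["force"])
E
```

```text
side fryer [([0.642, 0.096, -0.001], 0.59)]
side drawer [([0.609, 0.092, 0.023], 0.56)]
side drawer_handle [([0.454, 0.08, 0.087], 0.86)]
side timer_grip [([0.635, 0.095, 0.262], 0.67)]
side timer_index [([0.585, 0.09, 0.239], 0.8)]
side beaker [([0.435, 0.214, 0.001], 0.62)]
side salt_shaker [([0.451, -0.036, -0.001], 0.61), ([0.433, 0.212, 0.002], 0.37)]
side pepper_mill [([0.555, -0.138, -0.004], 0.92), ([0.452, 0.079, 0.087], 0.69)]
side spice_jar [([0.599, -0.309, 0.001], 0.8)]
top fryer [([0.457, -0.031, -0.001], 0.69), ([0.607, 0.09, 0.024], 0.6)]
top drawer [([0.609, 0.094, 0.027], 0.66)]
top drawer_handle [([0.454, 0.083, 0.088], 0.65)]
top timer_grip [([0.638, 0.096, 0.263], 0.95)]
top timer_index [([0.584, 0.093, 0.237], 0.74)]
top beaker [([0.438, 0.212, -0.0], 0.83)]
top salt_shaker [([0.456, -0.032, 0.001], 0.55)]
top pepper_mill [([0.56, -0.142, 0.004], 0.65)]
top spice_jar [([0.603, -0.31, 0.001], 0.77)]
1.0 [ 0.17442341 -0.60017975  0.24456999] [[ 9.60275755e-01  2.79052816e-01  2.19365618e-06]
 [ 2.79052816e-01 -9.60275751e-01 -8.79442284e-05]
 [-2.24345698e-05  8.50628562e-05 -9.99999996e-01]] [-0.66315032  0.7488106  -0.28320138]
```

View pics/side0.png

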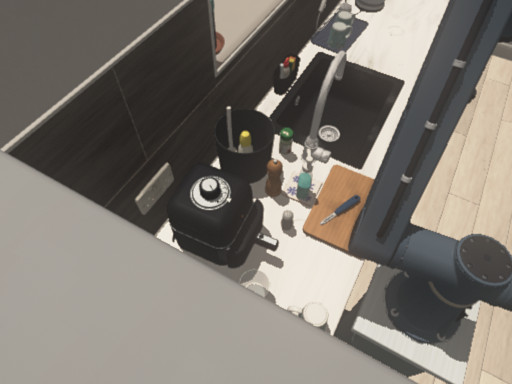

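View pics/top0.png

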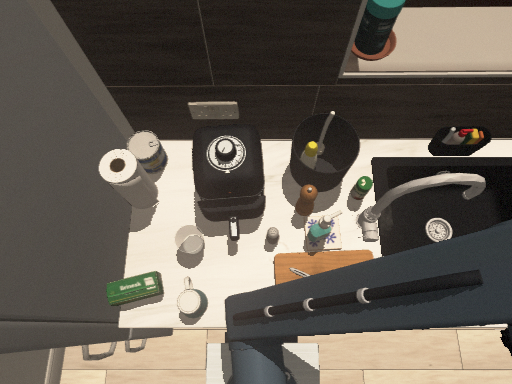

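Side and top views agree. The fryer is at about (0.638, 0.096), with the dial on top at top-view px (226,150). The handle stub is at px (234,228), i.e. (0.454, 0.082). Yaw is about +4.4° and the drawer is open about 30–40 mm. The beaker (190,240) and salt shaker (272,236) stand either side of the handle. I'll raise the tool and swing over.

```bash
python3 -m jog '0 0 -45 0 0 0.103 40; 0 0 -45 0 0 0.103 20; 31 -35 0 0 0 0 0; 31 -35 0 0 0 0 0; 31 -35 0 0 0 0 0; 31 -35 0 0 0 0 0; 31 -35 0 0 0 0 0; 31 -35 0 0 0 0 0; 31 -35 0 0 0 0 0; 31 -35 0 0 0 0 0'; python3 -m jog '2 -47 0 0 0 0 0; 2 -47 0 0 0 0 0; 2 -47 0 0 0 0 0; 2 -47 0 0 0 0 0; 2 -47 0 0 0 0 0; 2 -47 0 0 0 0 0; 2 -47 0 0 0 0 0; 2 -47 0 0 0 0 0'
python3 - <<'E'
from rig import *
import cv2,numpy as np
s=read_state(); print(s["time_s"],s["position"],s["tcp_rot"].round(3) if hasattr(s["tcp_rot"],'round') else s["tcp_rot"])
r=capture("wrist"); cv2.imwrite("pics/w1.png",r["color"][:,:,::-1])
for n in ["drawer_handle","timer_grip","timer_index","drawer","fryer"]:
    p=place_of("wrist",n); print(n,[(np.round(q["at"],3).tolist(),round(q["conf"],2)) for q in p[:2]])
E
```

```text
time_s: 2.25
position: [0.401, -0.3007, 0.3348]
tcp_rot: [[0.997, 0.077, 0.0], [0.077, -0.997, -0.0], [0.0, 0.0, -1.0]]
force: [0.5, -0.1, 0.7]
opening: 0.017
grasp_force: 0.0
time_s: 3.25
position: [0.3872, 0.0756, 0.3349]
tcp_rot: [[0.997, 0.076, 0.001], [0.076, -0.997, -0.0], [0.001, 0.0, -1.0]]
force: [-0.1, 0.3, 0.3]
opening: 0.004
grasp_force: 0.0
3.25 [0.38717419 0.07562679 0.33490222] [[ 0.997  0.076  0.001]
 [ 0.076 -0.997 -0.   ]
 [ 0.001  0.    -1.   ]]
drawer_handle [([0.451, 0.079, 0.084], 0.71)]
timer_grip []
timer_index []
drawer []
fryer []
```

View pics/w1.png

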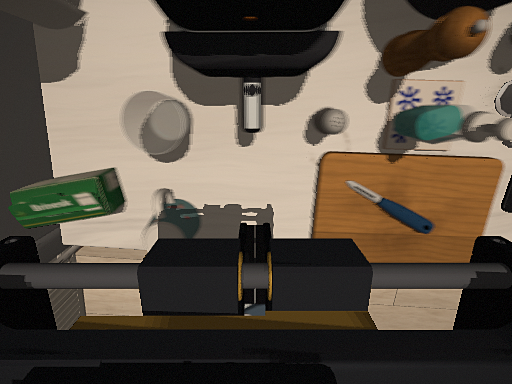

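The stub shows at px (252, 80–132), in line with the fingers (col 256). The space in front of it is clear for descending.

```bash
python3 -m jog '0 0 50 0 0 0 0; 0 0 50 0 0 0 0; 0 0 50 0 0 0 0; 0 0 50 0 0 0 0; 0 0 50 0 0 0 0; 8 0 0 0 0 0 0; 8 0 0 0 0 0 0;8 0 0 0 0 0 0; 4 0 0 0 0 0 0; 4 0 0 0 0 0 0; 4 0 0 0 0 0 0; 0 0 0 0 0 0 0'
```

```text
time_s: 5.05
position: [0.423, 0.0771, 0.0847]
tcp_rot: [[0.997, 0.077, -0.0], [0.077, -0.997, 0.0], [-0.0, -0.0, -1.0]]
force: [0.1, 0.1, -0.0]
opening: 0.006
grasp_force: 0.2
```

```bash
python3 -m jog '4 0 0 0 0 0 0; 4 0 0 0 0 0 0; 4 0 0 0 0 0 0; 0 0 0 0 0 0 0'; python3 -m jog '3 0 0 0 0 0 0; 3 0 0 0 0 0 0;0 0 0 0 0 0 0'
```

```text
time_s: 5.55
position: [0.4356, 0.0779, 0.0844]
tcp_rot: [[0.997, 0.077, 0.0], [0.077, -0.997, 0.0], [0.0, -0.0, -1.0]]
force: [-1.0, 0.5, -0.4]
opening: 0.001
grasp_force: 0.6
time_s: 5.92
position: [0.4379, 0.0785, 0.0844]
tcp_rot: [[0.997, 0.077, -0.007], [0.077, -0.997, 0.0], [-0.007, -0.001, -1.0]]
force: [-6.0, -0.6, 4.6]
opening: 0.006
grasp_force: 3.3
```

```bash
python3 -m jog '3 0 0 0 0 0 0; 3 0 0 0 0 0 0;0 0 0 0 0 0 0'; python3 -m jog '3 0 0 0 0 0 0; 3 0 0 0 0 0 0;0 0 0 0 0 0 0'
```

```text
time_s: 6.3
position: [0.4428, 0.0791, 0.0843]
tcp_rot: [[0.997, 0.077, -0.009], [0.077, -0.997, 0.0], [-0.009, -0.001, -1.0]]
force: [-7.6, -1.2, 6.0]
opening: 0.001
grasp_force: 4.1
time_s: 6.68
position: [0.4522, 0.0793, 0.0843]
tcp_rot: [[0.997, 0.077, -0.002], [0.077, -0.997, 0.0], [-0.002, -0.0, -1.0]]
force: [-2.3, 0.0, -0.7]
opening: 0.006
grasp_force: 1.2
```

```bash
python3 -m jog '3 0 0 0 0 0 0; 0 0 0 0 0 0 0'; python3 -m jog '3 0 0 0 0 0 0; 0 0 0 0 0 0 0';  python3 -m jog '3 0 0 0 0 0 0; 0 0 0 0 0 0 0'
```

```text
time_s: 6.92
position: [0.4568, 0.0794, 0.0846]
tcp_rot: [[0.997, 0.077, 0.001], [0.077, -0.997, -0.0], [0.001, 0.0, -1.0]]
force: [-1.9, -0.7, -1.4]
opening: 0.007
grasp_force: 0.9
time_s: 7.18
position: [0.4568, 0.0795, 0.0845]
tcp_rot: [[0.997, 0.077, -0.005], [0.077, -0.997, -0.0], [-0.005, -0.0, -1.0]]
force: [-7.0, -2.7, 2.7]
opening: 0.005
grasp_force: 3.3
time_s: 7.42
position: [0.4568, 0.0797, 0.0843]
tcp_rot: [[0.997, 0.078, -0.012], [0.078, -0.997, -0.0], [-0.012, -0.001, -1.0]]
force: [-10.9, -3.9, 6.1]
opening: 0.006
grasp_force: 5.5
```

```bash
python3 -m jog '4 0 0 0 0 0 0; 4 0 0 0 0 0 0; 0 0 0 0 0 0 0'; python3 -m jog '-20 0 0 0 0 0 0; -25 0 0 0 0 0 0; -10 0 0 0 0 0 0; 0 0 -50 0 0 0 0; 0 0 -50 0 0 0 0; 0 0 -50 0 0 0 0; 0 0 -50 0 0 0 0; 0 0 -50 0 0 0 20; 0 0 -50 0 0 0 45; 0 0 0 0 0 0 87'
python3 - <<'E'
from rig import *
import cv2,numpy as np
for c in ["side","top"]:
    r=capture(c); cv2.imwrite(f"pics/{c}2.png",r["color"][:,:,::-1])
    for n in ["drawer","drawer_handle","timer_grip","timer_index"]:
        p=place_of(c,n); print(c,n,[(np.round(q["at"],3).tolist(),round(q["conf"],2)) for q in p[:2]])
    # crop of dial
    P=r["camera_matrix"]@(r["R"]@np.array([.637,.096,.245])+r["t"]); u,v=(P[:2]/P[2]).astype(int)
    cv2.imwrite(f"pics/{c}2c.png",np.hstack([cv2.resize(r["color"][max(v-40,0):v+40,u-40:u+40,::-1],(400,400),interpolation=cv2.INTER_CUBIC)]))
a,b=[cv2.imread(f"pics/{c}2c.png") for c in("side","top")]
cv2.imwrite("pics/d2.png",np.hstack([a,b]))
E
```

```text
time_s: 7.8
position: [0.4566, 0.0801, 0.0838]
tcp_rot: [[0.996, 0.079, -0.029], [0.079, -0.997, -0.001], [-0.029, -0.001, -1.0]]
force: [-22.2, -8.7, 14.2]
opening: 0.006
grasp_force: 11.4
time_s: 9.05
position: [0.4189, 0.0761, 0.3894]
tcp_rot: [[0.997, 0.077, 0.014], [0.077, -0.997, -0.001], [0.014, 0.002, -1.0]]
force: [-0.0, -0.7, -1.0]
opening: 0.262
grasp_force: 0.0
side drawer []
side drawer_handle [([0.49, 0.084, 0.084], 0.91), ([0.582, 0.088, 0.235], 0.64)]
side timer_grip [([0.638, 0.096, 0.264], 0.65)]
side timer_index [([0.585, 0.089, 0.238], 0.58)]
top drawer []
top drawer_handle [([0.457, -0.034, -0.001], 0.36)]
top timer_grip []
top timer_index []
```

View pics/d2.png

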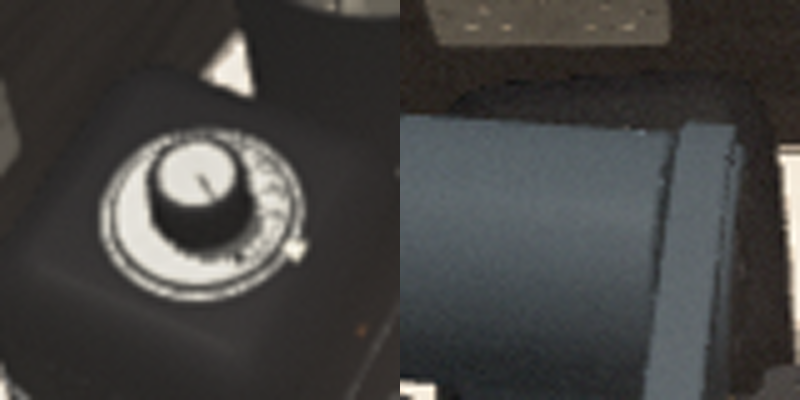

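The handle has advanced about 37 mm to x≈0.487, against a hard stop that held at 22 N, so the drawer is home. In the side crop the index triangle is at px (295,248) and the cap line points down-right. I'll take a wrist view near the dial.

```bash
python3 -m jog '35 0 -10 0 0 0 87; 35 0 -10 0 0 0 87; 35 0 -10 0 0 0 87; 30 0 0 0 0 0 87; 0 0 0 0 0 0 87'
cat > dial.py <<'E'
from rig import *
import cv2,numpy as np
def unwrap(name,C,zs=(0.241,)):
    r=capture("wrist"); K,R,t=r["camera_matrix"],r["R"],r["t"]
    out=[]
    for z,h in zs:
        g=np.linspace(-h,h,400); a,b=np.meshgrid(g,-g) # right = fryer -y.. keep world: up=+x, right=-y
        W=np.stack([C[0]+b,C[1]-a,np.full_like(a,z)],-1)@R.T+t
        p=W@K.T; m=(p[...,:2]/p[...,2:]).astype(np.float32)
        out.append(cv2.remap(r["color"],m[...,0],m[...,1],cv2.INTER_CUBIC))
    cv2.imwrite(name,np.hstack(out)[:,:,::-1]); cv2.imwrite(name[:-4]+"_raw.png",r["color"][:,:,::-1])
E
python3 - <<'E'
from dial import *
s=read_state(); print(s["time_s"],s["joint_positions"])
unwrap("pics/d3.png",(.638,.096),((.241,.062),(.273,.032)))
r=capture("wrist"); print(-r["R"].T@r["t"])
for n in ["timer_grip","timer_index"]:
    p=place_of("wrist",n); print(n,[(np.round(q["at"],4).tolist(),round(q["conf"],2)) for q in p[:2]])
E
```

```text
time_s: 10.18
position: [0.5514, 0.0865, 0.4134]
tcp_rot: [[0.997, 0.077, -0.001], [0.077, -0.997, -0.0], [-0.001, -0.0, -1.0]]
force: [-0.4, 0.0, 0.1]
opening: 1.0
grasp_force: 0.0
10.175 [-2.54923375e+00  1.62656080e+01  7.78255369e+01 -2.75212895e-03
  8.59654751e+01  8.30555486e+01]
[0.63171202 0.09189503 0.55398302]
timer_grip [([0.6376, 0.0972, 0.2645], 0.62)]
timer_index [([0.5858, 0.0947, 0.2385], 0.75), ([0.5969, -0.3089, -0.0008], 0.74)]
```

View pics/d3.png

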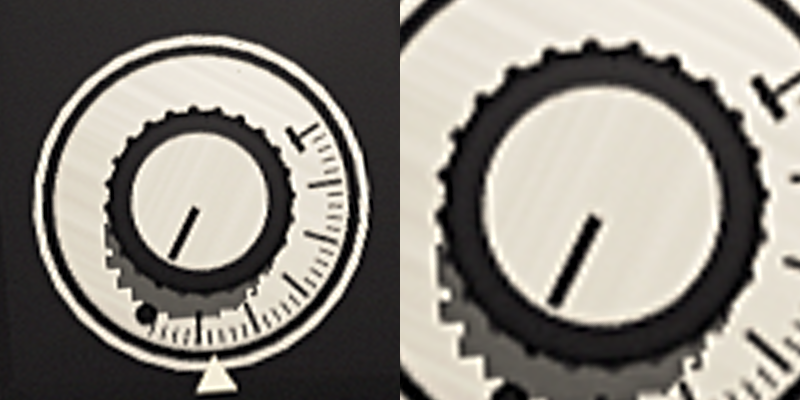

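The rectified view (up = +x, right = −y) shows the plate centre at (201,200), the index at (214,378) and the zero dot at (147,313). The dial therefore reads about 30° = 6 min, and the 5 line at (198,327) is consistent. The T mark is at (297,137). I'll move over the dial and pre-turn the wrist by −73°.

```bash
python3 -m jog '29 -0.9 0 0 0 0 87; 29 -0.9 0 0 0 0 87; 29 -0.9 0 0 0 0 87; 0 0 0 0 0 -0.182 87; 0 0 0 0 0 -0.182 87; 0 0 0 0 0 -0.182 87; 0 0 0 0 0 -0.182 87; 0 0 0 0 0 -0.182 87; 0 0 0 0 0 -0.182 87; 0 0 0 0 0 -0.182 87; 0 0 0 0 0 0 87'
```

```text
time_s: 11.75
position: [0.6355, 0.096, 0.4149]
tcp_rot: [[0.22, 0.975, -0.0], [0.975, -0.22, -0.0], [-0.0, -0.0, -1.0]]
force: [0.0, -0.4, 0.6]
opening: 1.002
grasp_force: 0.0
```

```bash
python3 -m jog '0.5 2 35 0 0 0 87; 0 0 35 0 0 0 87; 0 0 35 0 0 0 87; 0 0 25 0 0 0 87; 0 0 16 0 0 0 87; 0 0 0 0 0 0 87; 0 0 0 0 0 0 60'; python3 -m jog '0 0 0 0 0 0 45; 0 0 0 0 0 0 40; 0 0 0 0 0 0 40; 0 0 0 0 0 0 40'
```

```text
time_s: 12.62
position: [0.6392, 0.0961, 0.2699]
tcp_rot: [[0.219, 0.976, 0.003], [0.976, -0.219, -0.0], [0.001, 0.002, -1.0]]
force: [0.8, -0.6, -0.1]
opening: 0.951
grasp_force: 0.0
time_s: 13.12
position: [0.6372, 0.0964, 0.2688]
tcp_rot: [[0.218, 0.976, -0.003], [0.976, -0.218, 0.0], [-0.0, -0.003, -1.0]]
force: [-3.6, 1.0, 4.0]
opening: 0.594
grasp_force: 30.0
```

Gripped at 51.7 mm, matching the 52 mm dial. Winding clockwise 130°.

```bash
python3 -m jog '0 0 0 0 0 0.175 40; 0 0 0 0 0 0.175 40; 0 0 0 0 0 0.175 40; 0 0 0 0 0 0.175 40; 0 0 0 0 0 0.175 40; 0 0 0 0 0 0.175 40; 0 0 0 0 0 0.175 40; 0 0 0 0 0 0.175 40; 0 0 0 0 0 0.175 40; 0 0 0 0 0 0.175 40; 0 0 0 0 0 0.175 40; 0 0 0 0 0 0 40'; python3 -m jog '0 0 0 0 0 0.15 40; 0 0 0 0 0 0.15 40; 0 0 0 0 0 0.06 40; 0 0 0 0 0 0 40'
python3 - <<'E'
from dial import *
s=read_state(); print(s["time_s"],s["joint_positions"][-1],s["moment"],np.degrees(np.arctan2(s["tcp_rot"][1,0],s["tcp_rot"][0,0])))
unwrap("pics/d4.png",(.638,.096),((.241,.062),(.273,.032)))
E
```

```text
time_s: 14.62
position: [0.6373, 0.0964, 0.2688]
tcp_rot: [[0.841, -0.542, -0.002], [-0.542, -0.841, 0.001], [-0.002, 0.001, -1.0]]
force: [-5.3, 0.6, 4.2]
opening: 0.591
grasp_force: 30.0
time_s: 15.12
position: [0.6373, 0.0964, 0.2688]
tcp_rot: [[0.597, -0.802, -0.002], [-0.802, -0.597, 0.001], [-0.002, 0.002, -1.0]]
force: [-5.8, 0.5, 3.7]
opening: 0.588
grasp_force: 30.0
15.125 142.02150260359593 [ 0.3392191   0.7558568  -0.02842507] -53.35500781270952
```

View pics/d4.png

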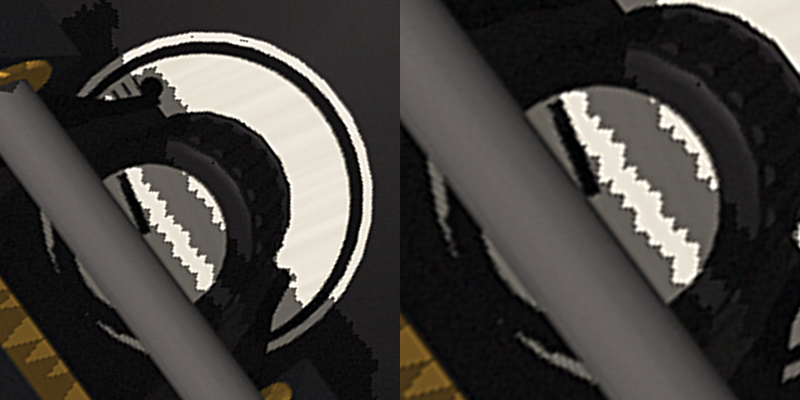

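The dot at (152,88) gives about 160.7° ≈ 32 min, past the T mark, and matches the 130.7° of wrist turn with no slip. Turning back 135.6°.

```bash
python3 -m jog '0 0 0 0 0 -0.175 40; 0 0 0 0 0 -0.175 40; 0 0 0 0 0 -0.175 40; 0 0 0 0 0 -0.175 40; 0 0 0 0 0 -0.175 40; 0 0 0 0 0 -0.175 40; 0 0 0 0 0 -0.175 40; 0 0 0 0 0 -0.175 40; 0 0 0 0 0 -0.175 40; 0 0 0 0 0 -0.175 40; 0 0 0 0 0 -0.175 40; 0 0 0 0 0 -0.175 40'; python3 -m jog '0 0 0 0 0 -0.15 40; 0 0 0 0 0 -0.09 40; 0 0 0 0 0 -0.028 40; 0 0 0 0 0 0 40; 0 0 0 0 0 0 40'
python3 - <<'E'
from dial import *
s=read_state(); print(s["moment"],np.degrees(np.arctan2(s["tcp_rot"][1,0],s["tcp_rot"][0,0])))
E
```

```text
time_s: 16.68
position: [0.6373, 0.0964, 0.2688]
tcp_rot: [[0.386, 0.923, -0.003], [0.923, -0.386, 0.0], [-0.001, -0.003, -1.0]]
force: [-4.6, 1.2, 4.3]
opening: 0.589
grasp_force: 30.0
time_s: 17.3
position: [0.6372, 0.0964, 0.2688]
tcp_rot: [[0.134, 0.991, -0.003], [0.991, -0.134, 0.0], [-0.0, -0.003, -1.0]]
force: [-5.3, 0.4, 4.9]
opening: 0.594
grasp_force: 30.0
[0.13919196 0.9289912  0.07367714] 82.32646382254319
```

Release, lift and look.

```bash
python3 -m jog '0 0 0 0 0 0 87; 0 0 0 0 0 0 87; 0 0 0 0 0 0 87; 0 0 -20 0 0 0 87; 0 0 -45 0 0 0 87; 0 0 -45 0 0 0 87; 0 0 -40 0 0 0 87; 0 0 0 0 0 0.18 87; 0 0 0 0 0 0.18 87; 0 0 0 0 0 0.18 87; 0 0 0 0 0 0.18 87; 0 0 0 0 0 0.18 87'; python3 -m jog '0 0 0 0 0 0.18 87; 0 0 0 0 0 0.18 87; -30 0 0 0 0 0.09 87; -30 0 0 0 0 0 87; -30 0 0 0 0 0 87; 0 0 0 0 0 0 87; 0 0 0 0 0 0 87'
python3 - <<'E'
from dial import *
unwrap("pics/d5.png",(.638,.096),((.241,.062),(.273,.032)))
for c in ["side","top"]:
    r=capture(c)
    for n in ["drawer_handle","beaker","salt_shaker","pepper_mill","spice_jar"]:
        p=place_of(c,n); print(c,n,[(np.round(q["at"],3).tolist(),round(q["conf"],2)) for q in p[:1]])
E
```

```text
time_s: 18.8
position: [0.6388, 0.0959, 0.4184]
tcp_rot: [[0.864, 0.504, 0.001], [0.504, -0.864, -0.0], [0.0, 0.0, -1.0]]
force: [0.3, -0.1, 0.5]
opening: 1.003
grasp_force: 0.0
time_s: 19.68
position: [0.5501, 0.0858, 0.4188]
tcp_rot: [[0.996, 0.084, 0.002], [0.084, -0.996, -0.0], [0.002, 0.0, -1.0]]
force: [0.3, 0.1, 0.6]
opening: 1.002
grasp_force: 0.0
side drawer_handle [([0.49, 0.086, 0.086], 0.83)]
side beaker [([0.439, 0.213, 0.002], 0.68)]
side salt_shaker [([0.452, -0.036, -0.002], 0.73)]
side pepper_mill [([0.555, -0.138, 0.002], 0.89)]
side spice_jar [([0.597, -0.308, -0.003], 0.74)]
top drawer_handle []
top beaker []
top salt_shaker [([0.457, -0.034, -0.001], 0.72)]
top pepper_mill [([0.56, -0.14, 0.004], 0.82)]
top spice_jar [([0.599, -0.314, -0.002], 0.57)]
```

View pics/d5.png

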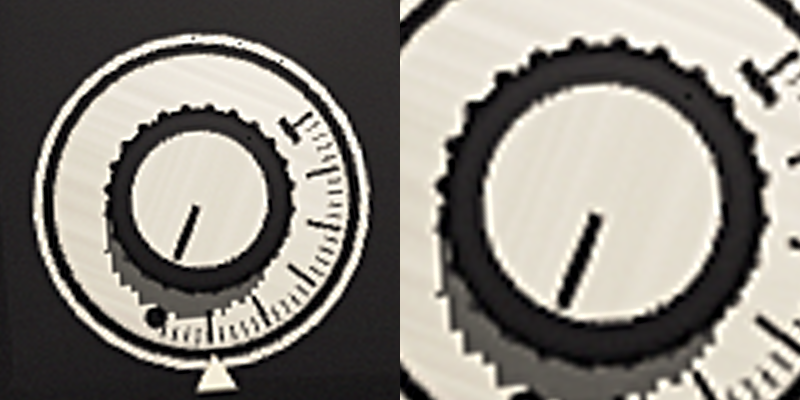

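The 5-minute line at (211,327) points at the index tip at (215,360). I'll check numerically with centroids.

```bash
python3 - <<'E'
import cv2,numpy as np
for f in("pics/d3.png","pics/d5.png"):
    g=cv2.cvtColor(cv2.imread(f)[:,:400],cv2.COLOR_BGR2GRAY).astype(float)
    # plate centre: bright outer ring ellipse
    cs,_=cv2.findContours((g>120).astype(np.uint8),cv2.RETR_EXTERNAL,cv2.CHAIN_APPROX_NONE)
    c=max(cs,key=cv2.contourArea)[:,0]; c=c[c[:,1]<340]; (cx,cy),ax,_=cv2.fitEllipse(c)
    Y,X=np.mgrid[:400,:400]; r=np.hypot(X-cx,Y-cy); a=np.degrees(np.arctan2(X-cx,Y-cy)) # from down, + right
    idx=(r>172)&(abs(a)<15)&(g>150); 
    prof=lambda lo,hi,A:np.array([g[(r>lo)&(r<hi)&(abs(a-t)<.4)].mean() for t in A])
    A=np.arange(-40,70,.25); p=prof(112,120,A) # inner part: long lines + dot only
    mins=[(A[i],round(p[i])) for i in range(2,len(A)-2) if p[i]==p[i-2:i+3].min() and p[i]<130]
    print(f,cx,cy,ax,"index",a[idx].mean(),mins)
E
```

```text
pics/d3.png 200.80897521972656 202.57180786132812 (334.15350341796875, 335.15460205078125) index 4.736609547294875 [(np.float64(-35.0), 74), (np.float64(-28.0), 17), (np.float64(-27.0), 23), (np.float64(-25.75), 24), (np.float64(-25.0), 21), (np.float64(-23.25), 29), (np.float64(-15.0), 68), (np.float64(-1.75), 8), (np.float64(23.75), 27), (np.float64(49.0), 20)]
pics/d5.png 200.8488006591797 201.28213500976562 (334.3202819824219, 334.5359191894531) index 4.7064382471854485 [(np.float64(-30.5), 73), (np.float64(-21.75), 12), (np.float64(-20.25), 16), (np.float64(-11.5), 61), (np.float64(-7.25), 116), (np.float64(-6.25), 110), (np.float64(4.0), 0), (np.float64(28.75), 5), (np.float64(53.75), 9)]
```

The dial reads about 25.7° ≈ 5.1 min. The drawer is home, the bystanders haven't moved and the hand is clear, so I'm handing in.

```bash
python3 -c "
from rig import *
print(hand_in())"
```

```text
the job is handed in; nothing more can be done
None
```

The job is handed in: the drawer is pushed home to its hard stop, though I couldn't observe the catch's click directly. The dial was wound to about 32 min and turned back to about 5.1, the hand is clear, and the things standing around measured where they started.

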